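# Set out a serving board over the block's edge

### The job

On the chopping block, push the thin board with the blue end, with your fingertips, towards the block's far edge until just its blue end hangs out over the edge, square to it, so that the server can get a hand under it. Slide it flat on the block without lifting or tipping it, and keep its little dish standing on it without touching the dish. Leave the board with the orange end, its dish and everything else where they are.

Things in the scene. Friction and masses are not known exactly. Their poses are not given: they have to be found in the camera images.
- block: the fixed wooden chopping block on the steel table, 300 mm (its x) by 400 mm (its y), 45 mm thick: its level top is at z = 0.045 m. Origin at the centre of its underside. It may be turned by up to about 20 degrees; its +x axis points away from the robot, to the far edge
- block_edge (a point): middle of the block's far top edge, 150 mm along the block's +x from its centre, at the height of its top; axes as the block's. The edge runs along y; beyond it (+x) is free air
- blue_board: thin serving board, 160 mm long (x), 110 mm wide (y), 8 mm thick, about 0.17 kg, flat on the block. White, but the 40 mm at its +x end are blue. Origin at the centre of its underside. The blue end points to the block's far edge, up to 12 degrees askew, 5 to 70 mm short of it; at least 55 mm of bare block behind. Slides with 1 to 4 N and turns square to two spread fingertips pushing its back edge
- blue_board_line (a point): middle of the line on the blue board's top where white meets blue, 40 mm along the board's +x from its centre and 8 mm above its underside; axes as the board's. It should come to lie over the block's far edge
- blue_dish: a small white round ceramic dish, 56 mm across, 34 mm tall, standing loose on the blue board within 6 mm of the middle of its length and 12 mm of the middle of its width, clear of the coloured end; origin at the centre of its underside
- orange_board: thin serving board, 160 mm long (x), 110 mm wide (y), 8 mm thick, about 0.17 kg, flat on the block. White, but the 40 mm at its +x end are orange. Origin at the centre of its underside. It lies beside the blue one, on either side, with its middle about 190 mm from that of the blue one; leave it alone
- orange_dish: a small white round ceramic dish, 56 mm across, 34 mm tall, standing loose on the orange board within 6 mm of the middle of its length and 12 mm of the middle of its width, clear of the coloured end; origin at the centre of its underside; leave it alone
- salad_bowl: orange plastic bowl, 170 mm across, 75 mm tall, on the table left of the block; origin at the centre of its underside; a bystander
- oil_bottle: green glass bottle, 64 mm across, 220 mm tall, on the table left of the block; origin at the centre of its underside; a bystander
- jar: amber jar, 72 mm across, 100 mm tall, on the table right of the block; origin at the centre of its underside; a bystander
- mug: blue mug, 80 mm across, 90 mm tall, on the table right of the block; origin at the centre of its underside; a bystander
- spoon: spoon with a wooden handle and steel bowl, 220 mm long, lying on the table right of the block; a bystander
There are look-alikes about, which are no part of the job. Leave any red or turquoise look-alike of the blue_board alone.

How it is judged:
By the outcome, as a careful person would: the job done as asked, in the order asked, and still so for the second after the job is handed in, with the robot touching nothing.
It also fails if it takes over 51 s, if anything falls off the work surface, if the arm or the gripper's body presses on something with over 40 N, if the wrist force passes 120 N, or if a joint passes its speed limit or range.

### The arm

A 6-joint arm with a two-finger parallel gripper is mounted at the origin on the work surface. World frame = base frame: x ahead of the robot, y to its left, z up, the work surface at z = 0. Lengths are in m, angles in degrees, forces in N, time in s.
With the tool pointing down it reaches from about 0.3 to 0.75 m from the base axis. Payload 8.5 kg.
Tool frame: the origin (TCP) lies at the very end of the fingers, on their centre line; the grasp point (between the pads) lies 19 mm behind it; z points along the fingers, y is the line along which they close (so a half turn about z gives the same grasp; the last joint's range is limited). The gripper opens to 85 mm and grips with 20 to 120 N. Pads are 22 mm wide; open, the fingers measure 114 mm over their backs; the gripper's body (76 mm by 85 mm) begins 54 mm behind the grasp point. The pads swing forward as they close: fully open they stand 13 mm farther back than shut.
Start: joints at [-84.643, 21.807, 74.336, -0, 83.858, -12.336], TCP at [0.167, -0.524, 0.231] pointing down, gripper open.
Joint ranges: [-178.18, 178.18], [-50.72, 133.34], [12.68, 142.11], [-81.47, 261.47], [9.98, 163.14], [-165.26, 165.26]. Speed limits (degrees/s): [136.94, 136.94, 180, 180, 180, 180].

### API

Orientations are given as a 3x3 rotation matrix whose columns are the frame's x, y, z axes.
In Python, from rig import env gives the robot as it stands.
- The arm moves only by the tool move_arm, never from a script. Its argument "plan" is a list of rows, each a list of 7 numbers: the turn, a rotation vector about the tool's x, y, z in degrees, then the shift along the tool's x, y, z in cm, then the gripper command: -1 is shut, 1 is fully open, values between are in proportion. In form: [[ax, ay, az, tx, ty, tz, jaw], ...]. A call has 1 to 5 rows; each row is the pose to reach, as a shift and turn from the pose commanded when the call began, along the tool's axes at that moment; what a row does not reach only later rows make up. A row lasts 1/10 s, in which the tool goes at most 50 mm and 8.59 degrees, less where a joint would pass 70% of its speed; a pose out of reach is approached as far as the arm can. A call with a gripper value outside its range is refused whole. The fingers move at their own pace and stop on an object; "squeeze" is the grip in N (left out, the last holds). Time passes only in rows, so rows that repeat a pose let the fingers close. It gives the time, the measured TCP pose, the force, the opening and the grip force at its end, in the units of the state.
- env.observe(): the state, without advancing time (a new reading comes with each control period).
- env.get_image(name): name is "side" or "top"; returns a dict with "color" (480x640x3 uint8, red, green, blue), "fov_y" (degrees; the focal length in pixels is half the picture's height over the tangent of half this angle, whatever the lens; pixels are square), "cx", "cy" (the principal point, pixels), "distortion" ([k1, k2, p1, p2, k3] as OpenCV has them; the pictures are not rectified), "R" (3x3) and "t" (3): a world point X has camera coordinates R X + t. Camera axes: x right, y down, z forward; pixel columns grow to the right and rows downward; lengths in m; the calibration is good to about 2 mm. A picture is of the moment at which its call begins. There is no depth.
- env.close_job(): hands the job in; it is judged then, once.
Trained networks look in a picture, given as the dict that the camera call returned (one of the last four; its "shot" number tells which), for a name from the list of things; names that differ only in an ending like _2 or _b are one class to them, and where a whole thing is asked for, a point or a joint stands for the part that bears it (a point fixed in the world has none). Each returns a list of dicts, best first, with "conf" (0 to 1); they miss things now and then, are a little off and sometimes report something else, mostly with a low value. They report only what shows in the picture. A call takes as long as a camera call. They do not tell look-alikes from the thing itself.
- env.outline_of(target, picture): "mask" (480x640 bool, what is visible of it) and "bbox" ([centre column, centre row, width, height] in pixels, round what is visible of it).
- env.tip_of(target, picture): "pixel" ([column, row] in pixels: a listed point, or the origin of a listed thing).
The state is a dict: "time_s": time; "q": joint angles; "qvel": joint speeds; "joint_efforts": joint torques, N m; "position": TCP position; "tool_rot": TCP orientation; "ft_force": force on the tool from outside, world axes, zero at the start; "wrist_torque": the same for the moment, N m; "grip_width": finger opening in m; "gripper_force": force on a finger pad.
Only numpy, scipy, OpenCV 4.12 (cv2) and the standard library are available. Lean on these libraries where they do the work, as an engineer would, in place of code of your own. Each camera call takes 0.05 s, during which the arm holds its last target. There are 200 camera calls.

## Working session

There is one attempt and no reset: what is moved stays moved. The work goes in short steps, Python scripts to look and compute and a tool call to move; the robot and the scene stay as the last step left them, time stands still between calls to the robot, and variables do not carry over. Pictures are saved under pics/ and viewed, at most 10 in all, crops included, and the job is handed in when it is done.

Besides the shell and the picture viewer there is one more tool, called in YAML: its name, and indented under it one key for each argument. move_arm: Moves the arm, as the interface text tells. Its arguments: {"type":"object","properties":{"plan":{"type":"array"},"squeeze":{"type":"number"}},"required":["plan"]}

```bash
mkdir -p pics; cat > h.py <<'E'
import numpy as np, cv2
from rig import env
def K(p):
    f=240/np.tan(np.radians(p["fov_y"])/2)
    return np.array([[f,0,p["cx"]],[0,f,p["cy"]],[0,0,1]])
def ray(p,px,z):
    u=cv2.undistortPoints(np.array(px,float).reshape(-1,1,2),K(p),np.array(p["distortion"],float)).reshape(-1,2)
    R=np.array(p["R"]);t=np.array(p["t"]);c=-R.T@t
    d=np.c_[u,np.ones(len(u))]@R
    return c+d*((z-c[2])/d[:,2])[:,None]
def proj(p,X):
    return cv2.projectPoints(np.array(X,float).reshape(-1,1,3),cv2.Rodrigues(np.array(p["R"]))[0],np.array(p["t"],float),K(p),np.array(p["distortion"],float))[0].reshape(-1,2)
def save(p,n): cv2.imwrite("pics/"+n,p["color"][:,:,::-1])
E
python3 - <<'E'
from h import *
for n in("top","side"):
    p=env.get_image(n);save(p,n+"1.png")
    print(n,-np.array(p["R"]).T@p["t"],p["fov_y"])
    for o in("block","block_edge","blue_board","blue_board_line","blue_dish","orange_board"):
        f=env.outline_of if o in("block","blue_board") else env.tip_of
        print(o,[(round(r["conf"],2),np.round(r.get("pixel",r.get("bbox")))) for r in f(o,p)][:4])
E
```

```text
top [ 0.38401726 -0.00232139  1.58270919] 53.45623394050391
block [(0.56, array([296., 223., 144., 123.]))]
block_edge [(0.92, array([281., 177.]))]
blue_board [(0.86, array([320., 201.,  42.,  55.])), (0.7, array([210., 327.,  55.,  45.])), (0.68, array([382., 305.,  36.,  28.]))]
blue_board_line [(0.8, array([197., 324.])), (0.67, array([318., 189.]))]
blue_dish [(0.73, array([322., 205.]))]
orange_board [(0.58, array([264., 226.])), (0.56, array([427., 302.]))]
side [-0.36331433  0.80758906  0.7729457 ] 45.364572329696536
block [(0.95, array([272., 272., 190., 128.])), (0.26, array([102., 317.,  94.,  72.]))]
block_edge [(0.57, array([231., 236.])), (0.38, array([442., 214.]))]
blue_board [(0.86, array([290., 405., 109.,  80.])), (0.74, array([470., 269.,  47.,  17.])), (0.56, array([288., 235.,  79.,  34.]))]
blue_board_line [(0.68, array([480., 280.])), (0.64, array([280., 225.])), (0.62, array([274., 406.]))]
blue_dish [(0.69, array([291., 234.])), (0.58, array([390., 202.])), (0.54, array([281., 270.]))]
orange_board [(0.69, array([253., 273.]))]
```

View pics/top1.png

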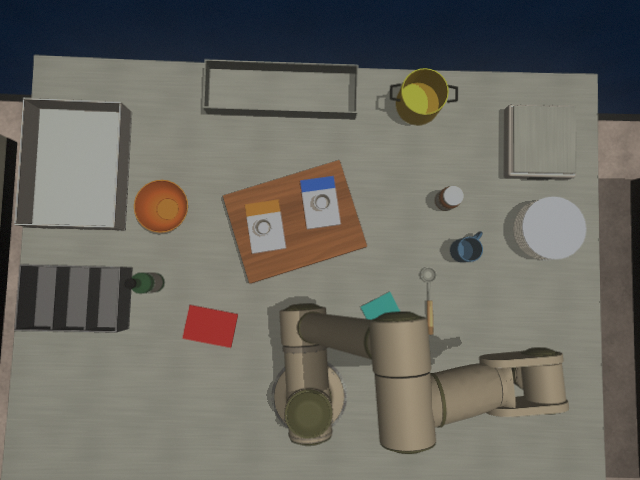

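View pics/side1.png

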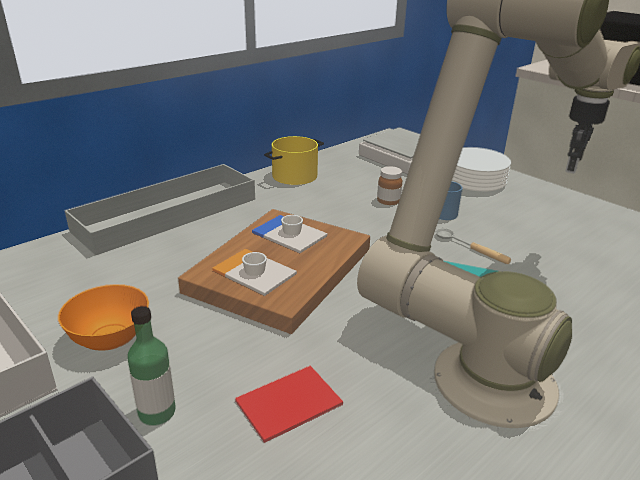

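Top picture: the blue board is at (320,201). Things that could be mistaken for it are the orange board (265,226), the red look-alike (210,327) and the turquoise one (382,305). I choose (320,201), on the block with the blue end. Next I check it in a rectified close crop.

```bash
cat >> h.py <<'E'
# orthophoto: row -> x decreasing, col -> y decreasing, 0.5 mm/px
X1,Y1,S=0.68,0.26,0.0006
def ortho(p,z,w=780,h=580):
    r,c=np.mgrid[0:h,0:w]
    P=np.stack([X1-r*S,Y1-c*S,np.full(r.shape,z)],-1)
    m=proj(p,P).astype(np.float32).reshape(h,w,2)
    return cv2.remap(p["color"],m[...,0],m[...,1],cv2.INTER_CUBIC)
def xy(px): px=np.asarray(px,float); return np.stack([X1-px[...,1]*S,Y1-px[...,0]*S],-1)
def big(m):
    c=max(cv2.findContours(m.astype(np.uint8),0,1)[0],key=cv2.contourArea);return c
def board(p):
    o=ortho(p,.053).astype(int);r,g,b=o[...,0],o[...,1],o[...,2]
    blue=(b>r+60)&(b>g+30); white=(o.min(-1)>110)&(o.max(-1)-o.min(-1)<40)
    rb=cv2.minAreaRect(big(blue)); 
    k=cv2.dilate(big_mask(blue),np.ones((9,9)))
    n,l=cv2.connectedComponents((white|(k>0)).astype(np.uint8))
    cy,cx=np.argwhere(big_mask(blue)>0).mean(0).astype(int)
    rw=cv2.minAreaRect(big(l==l[cy,cx]))
    return rb,rw
def big_mask(m):
    z=np.zeros(m.shape,np.uint8);cv2.drawContours(z,[big(m)],-1,1,-1);return z
def block(p):
    o=ortho(p,.045).astype(int);m=(o[...,0]>o[...,2]+35)&(o[...,0]>90)
    m=cv2.morphologyEx(m.astype(np.uint8),cv2.MORPH_OPEN,np.ones((7,7)))
    return cv2.minAreaRect(cv2.convexHull(big(m)))
def show(p,n):
    o=np.ascontiguousarray(ortho(p,.053)[:,:,::-1])
    for rc,c in zip(board(p)+(block(p),),((0,255,255),(0,255,0),(255,0,255))):
        cv2.polylines(o,[cv2.boxPoints(rc).astype(int)],True,c,1)
        q=xy(cv2.boxPoints(rc));print(np.round(q*1000,1).tolist(),"sides mm",np.round(np.array(rc[1])*S*1000,1))
    cv2.imwrite("pics/"+n,o)
E
python3 - <<'E'
from h import *
for n in("top","side"):
    p=env.get_image(n); print(n); show(p,n+"o.png")
    print([ray(p,r["pixel"],.045).round(4).tolist() for r in env.tip_of("block_edge",p)[:1]])
print(env.observe()["tool_rot"])
E
```

```text
top
[[680.0, 42.2], [680.0, -67.0], [657.2, -67.0], [657.2, 42.2]] sides mm [ 22.8 109.2]
[[679.8, 45.7], [697.5, -66.5], [553.9, -89.2], [536.2, 23.1]] sides mm [145.4 113.7]
[[640.1, 297.2], [769.7, -81.1], [485.4, -178.5], [355.8, 199.8]] sides mm [300.5 399.8]
[[[0.6981, 0.1061, 0.045]]]
side
[[680.0, 54.2], [680.0, -35.8], [654.2, -35.8], [654.2, 54.2]] sides mm [25.8 90. ]
[[680.0, 173.0], [680.0, -207.4], [332.6, -207.4], [332.6, 173.0]] sides mm [347.4 380.4]
[[623.7, 341.6], [766.9, -77.7], [459.9, -182.5], [316.7, 236.7]] sides mm [324.4 443. ]
[[[0.7154, 0.104, 0.045]]]
[[ 9.52698792e-01  3.03916126e-01  7.84533758e-08]
 [ 3.03916125e-01 -9.52698791e-01  5.15898562e-05]
 [ 1.57537317e-05 -4.91257504e-05 -9.99999999e-01]]
```

View pics/topo.png

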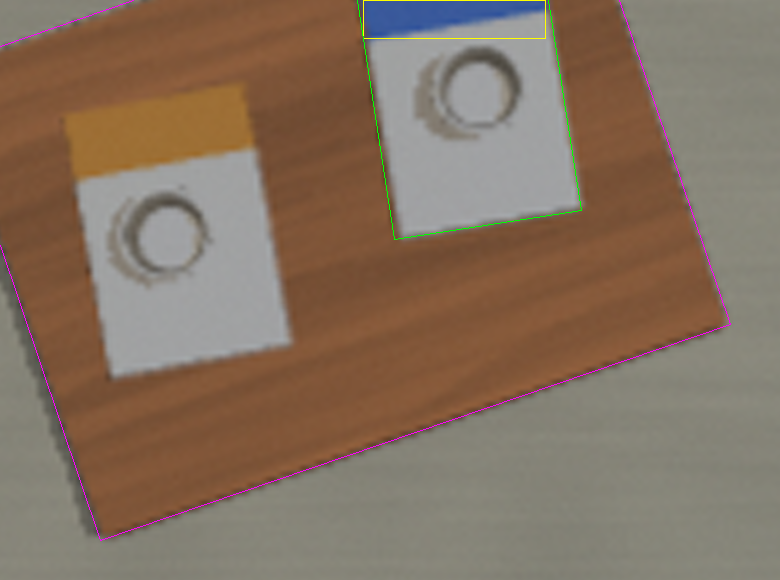

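View pics/sideo.png

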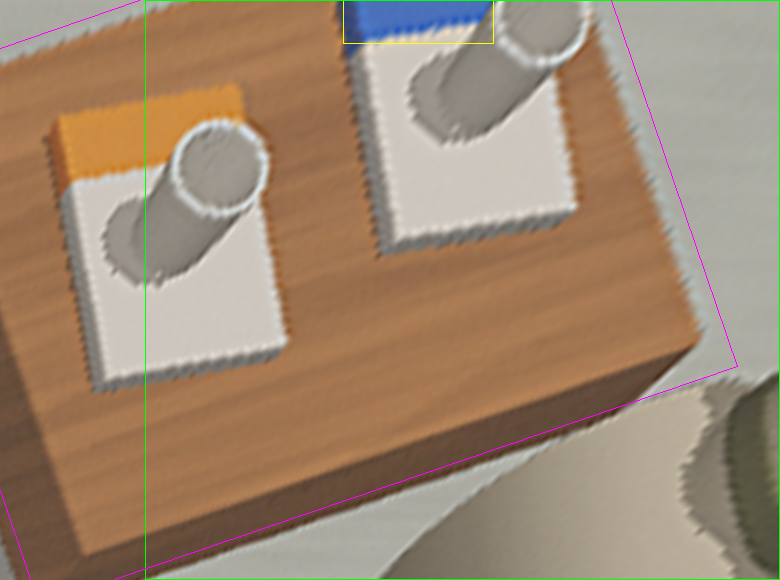

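The crop confirms the blue board, with its dish; the orange board is to its left. The window clipped the far edge, so I widen it.

```bash
sed -i 's/^X1,Y1,S=.*/X1,Y1,S=0.80,0.33,0.0008/; s/w=780,h=580/w=720,h=590/' h.py
python3 - <<'E'
from h import *
p=env.get_image("top"); show(p,"topo2.png")
s=env.observe();print(s["position"],s["ft_force"])
E
```

```text
[[694.2, 45.4], [712.0, -61.1], [673.8, -67.4], [656.1, 39.1]] sides mm [ 38.7 108. ]
[[696.9, 49.8], [716.5, -63.8], [555.6, -91.6], [536.0, 22.1]] sides mm [163.3 115.3]
[[639.8, 297.2], [769.7, -80.9], [485.5, -178.5], [355.7, 199.6]] sides mm [300.4 399.8]
[ 0.16713682 -0.52397793  0.23133539] [-0.66746809 -0.87134459 -0.5577745 ]
```

View pics/topo2.png

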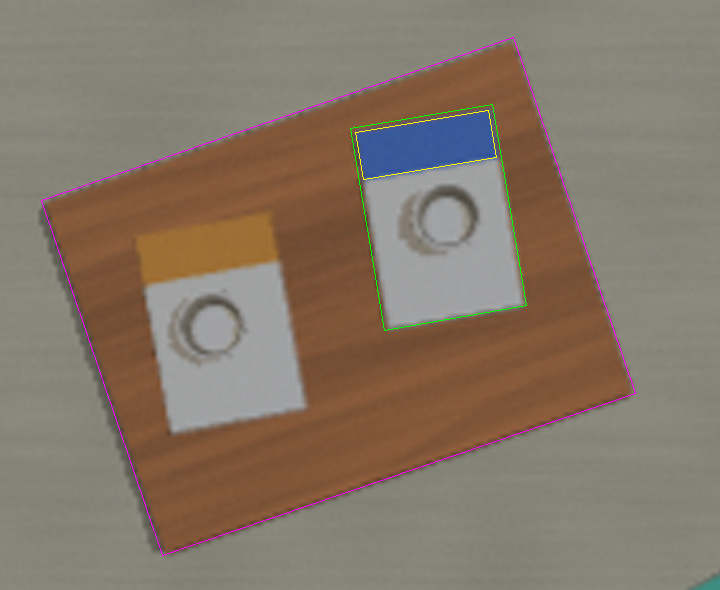

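move_arm:
  plan:
    - [0,0,-1.3,4,-2.9,0,0.4]
    - [0,0,-1.3,8,-5.8,0,0.4]
    - [0,0,-1.3,12,-8.7,0,0.4]
    - [0,0,-1.3,16,-11.6,0,0.4]
    - [0,0,-1.3,20,-14.5,0,0.4]
  squeeze: 40

```text
time_s: 1.45
position: [0.3144, -0.3234, 0.2315]
tool_rot: [[0.946, 0.325, 0.0], [0.325, -0.946, -0.0], [0.0, 0.0, -1.0]]
ft_force: [-0.3, 0.5, 0.8]
grip_width: 0.0599
gripper_force: 0.0
```

```bash
cat > d.py <<'E'
from h import *
s=env.observe();R=np.array(s["tool_rot"]);P=np.array(s["position"])
print(s["time_s"],P,R[:,0],"F",s["ft_force"].round(2),s["grip_width"],"to start cm",(R.T@(np.array([.5116,-.0579,.09])-P)*100).round(2))
E
python3 d.py
```

```text
1.45 [ 0.31437827 -0.32337673  0.23150772] [9.45743361e-01 3.24914553e-01 1.68316753e-04] F [-0.29  0.51  0.83] 0.0598626404862032 to start cm [ 27.28 -18.71  14.15]
```

move_arm:
  plan:
    - [0,0,0,4,-2.7,0,0.4]
    - [0,0,0,8,-5.4,0,0.4]
    - [0,0,0,12,-8.1,0,0.4]
    - [0,0,0,16,-10.8,0,0.4]
    - [0,0,0,20,-13.5,0,0.4]

```text
time_s: 1.95
position: [0.4597, -0.1305, 0.2316]
tool_rot: [[0.946, 0.325, 0.001], [0.325, -0.946, -0.0], [0.0, 0.0, -1.0]]
ft_force: [0.2, -1.1, 0.8]
grip_width: 0.0599
gripper_force: 0.0
```

move_arm:
  plan:
    - [0,0,0,3.6,-2.6,0,0.4]
    - [0,0,0,7.3,-5.2,2,0.4]
    - [0,0,0,7.3,-5.2,6.5,0.4]
    - [0,0,0,7.3,-5.2,11,0.4]
    - [0,0,0,7.3,-5.2,14.1,0.4]

```text
time_s: 2.45
position: [0.5101, -0.0586, 0.0878]
tool_rot: [[0.945, 0.326, -0.002], [0.326, -0.945, 0.001], [-0.002, -0.002, -1.0]]
ft_force: [-0.2, -0.0, 0.7]
grip_width: 0.0599
gripper_force: 0.0
```

```bash
python3 d.py; python3 -c "
from h import *
p=env.get_image('side');save(p,'s2.png');cv2.imwrite('pics/s2c.png',cv2.resize(p['color'][180:330,170:400,::-1],None,fx=3.4,fy=3.4))"
```

```text
2.45 [ 0.5100966  -0.05858733  0.087829  ] [ 0.94524824  0.32634659 -0.00191507] F [-0.18 -0.02  0.72] 0.05989384683893496 to start cm [ 0.16 -0.02 -0.22]
```

View pics/s2c.png

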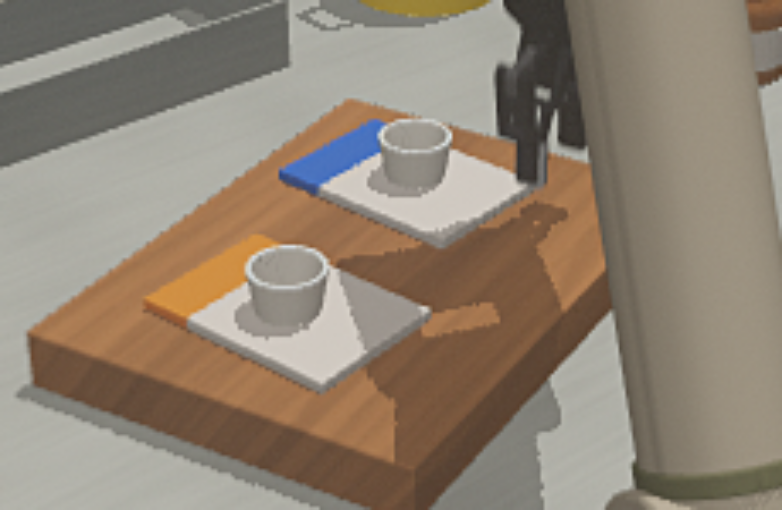

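The picture shows the left finger above and behind the blue board's back edge, and both dishes standing. I lower towards the block and feel for contact.

move_arm:
  plan:
    - [0,0,0,0,0,1.5,0.4]
    - [0,0,0,0,0,3.0,0.4]
    - [0,0,0,0,0,3.6,0.4]
    - [0,0,0,0,0,3.9,0.4]
    - [0,0,0,0,0,3.9,0.4]

```text
time_s: 3.0
position: [0.5112, -0.0595, 0.0519]
tool_rot: [[0.946, 0.325, 0.001], [0.325, -0.946, -0.0], [0.001, 0.0, -1.0]]
ft_force: [0.3, 0.4, 0.4]
grip_width: 0.0598
gripper_force: 0.0
```

move_arm:
  plan:
    - [0,0,0,0,0,0.1,0.4]
    - [0,0,0,0,0,0.2,0.4]
    - [0,0,0,0,0,0.2,0.4]
    - [0,0,0,0,0,0.2,0.4]

```text
time_s: 3.4
position: [0.511, -0.0594, 0.0495]
tool_rot: [[0.946, 0.325, 0.0], [0.325, -0.946, -0.0], [0.0, 0.0, -1.0]]
ft_force: [0.1, 0.0, -0.2]
grip_width: 0.06
gripper_force: 0.0
```

move_arm:
  plan:
    - [0,0,0,0,0,0.1,0.4]
    - [0,0,0,0,0,0.2,0.4]
    - [0,0,0,0,0,0.2,0.4]

```text
time_s: 3.7
position: [0.5108, -0.0593, 0.0472]
tool_rot: [[0.946, 0.325, -0.0], [0.325, -0.946, 0.0], [-0.0, -0.0, -1.0]]
ft_force: [-1.1, 0.5, 0.1]
grip_width: 0.0598
gripper_force: 0.0
```

move_arm:
  plan:
    - [0,0,0,0,0,0.1,0.4]
    - [0,0,0,0,0,0.2,0.4]
    - [0,0,0,0,0,0.2,0.4]

```text
time_s: 4.0
position: [0.5108, -0.0594, 0.0452]
tool_rot: [[0.946, 0.325, -0.0], [0.325, -0.946, 0.0], [-0.0, -0.0, -1.0]]
ft_force: [0.3, -0.4, 1.0]
grip_width: 0.0597
gripper_force: 0.0
```

move_arm:
  plan:
    - [0,0,0,0,0,0.1,0.4]
    - [0,0,0,0,0,0.1,0.4]
    - [0,0,0,0,0,0.1,0.4]

```text
time_s: 4.3
position: [0.5109, -0.0594, 0.0443]
tool_rot: [[0.946, 0.325, -0.0], [0.325, -0.946, 0.0], [-0.0, -0.0, -1.0]]
ft_force: [0.5, -0.3, -0.9]
grip_width: 0.0594
gripper_force: 0.0
```

move_arm:
  plan:
    - [0,0,0,0,0,0.1,0.4]
    - [0,0,0,0,0,0.1,0.4]
    - [0,0,0,0,0,0.1,0.4]

```text
time_s: 4.6
position: [0.5109, -0.0594, 0.0433]
tool_rot: [[0.946, 0.325, -0.0], [0.325, -0.946, 0.0], [-0.0, -0.0, -1.0]]
ft_force: [-0.1, 0.6, -0.0]
grip_width: 0.0599
gripper_force: 0.0
```

move_arm:
  plan:
    - [0,0,0,0,0,0.1,0.4]
    - [0,0,0,0,0,0.1,0.4]

```text
time_s: 4.8
position: [0.5108, -0.0593, 0.0422]
tool_rot: [[0.946, 0.325, -0.0], [0.325, -0.946, 0.0], [-0.0, -0.0, -1.0]]
ft_force: [0.2, -0.4, 0.0]
grip_width: 0.0596
gripper_force: 0.0
```

move_arm:
  plan:
    - [0,0,0,0,0,0.1,0.4]
    - [0,0,0,0,0,0.1,0.4]

```text
time_s: 5.0
position: [0.5108, -0.0594, 0.0412]
tool_rot: [[0.946, 0.325, -0.0], [0.325, -0.946, 0.0], [-0.0, -0.0, -1.0]]
ft_force: [-0.1, 0.9, 0.4]
grip_width: 0.0592
gripper_force: 0.0
```

move_arm:
  plan:
    - [0,0,0,0,0,0.1,0.4]
    - [0,0,0,0,0,0.1,0.4]

```text
time_s: 5.2
position: [0.5108, -0.0594, 0.0402]
tool_rot: [[0.946, 0.325, -0.0], [0.325, -0.946, 0.0], [-0.0, -0.0, -1.0]]
ft_force: [-0.5, -1.1, 0.7]
grip_width: 0.0602
gripper_force: 0.0
```

move_arm:
  plan:
    - [0,0,0,0,0,0.1,0.4]
    - [0,0,0,0,0,0.1,0.4]

```text
time_s: 5.4
position: [0.5109, -0.0594, 0.04]
tool_rot: [[0.946, 0.326, 0.0], [0.326, -0.946, -0.0], [0.0, 0.0, -1.0]]
ft_force: [-1.6, 0.4, 9.2]
grip_width: 0.0597
gripper_force: 4.1
```

move_arm:
  plan:
    - [0,0,0,0,0,0.1,0.4]
    - [0,0,0,0,0,0.1,0.4]

```text
time_s: 5.6
position: [0.511, -0.0594, 0.0399]
tool_rot: [[0.946, 0.326, 0.001], [0.326, -0.946, -0.0], [0.001, 0.001, -1.0]]
ft_force: [-6.2, 1.8, 19.9]
grip_width: 0.0595
gripper_force: 9.5
```

move_arm:
  plan:
    - [0,0,0,0,0,-0.45,0.4]
    - [0,0,0,0.3,0,-0.45,0.4]
    - [0,0,0,0.7,0,-0.45,0.4]
    - [0,0,0,1.1,0,-0.45,0.4]
    - [0,0,0,1.5,0,-0.45,0.4]

```text
time_s: 6.1
position: [0.5254, -0.0543, 0.0425]
tool_rot: [[0.946, 0.326, -0.0], [0.326, -0.946, 0.0], [-0.0, -0.0, -1.0]]
ft_force: [-0.6, 0.2, 0.6]
grip_width: 0.0598
gripper_force: 0.0
```

move_arm:
  plan:
    - [0,0,0,0.3,0,0,0.4]
    - [0,0,0,0.6,0,0,0.4]
    - [0,0,0,0.9,0,0,0.4]
    - [0,0,0,1.2,0,0,0.4]
    - [0,0,0,1.5,0,0,0.4]

```text
time_s: 6.6
position: [0.5393, -0.0496, 0.0428]
tool_rot: [[0.946, 0.325, -0.0], [0.325, -0.946, 0.0], [-0.0, -0.0, -1.0]]
ft_force: [-1.0, -1.2, -0.9]
grip_width: 0.0597
gripper_force: 0.5
```

move_arm:
  plan:
    - [0,0,0,0.3,0,0,0.4]
    - [0,0,0,0.6,0,0,0.4]
    - [0,0,0,0.9,0,0,0.4]
    - [0,0,0,1.2,0,0,0.4]
    - [0,0,0,1.5,0,0,0.4]

```text
time_s: 7.1
position: [0.5537, -0.0446, 0.0428]
tool_rot: [[0.946, 0.325, -0.0], [0.325, -0.946, 0.0], [-0.0, -0.0, -1.0]]
ft_force: [0.0, -0.8, 0.1]
grip_width: 0.0598
gripper_force: 0.4
```

```bash
python3 d.py; python3 -c "
from h import *
p=env.get_image('side');cv2.imwrite('pics/s3c.png',cv2.resize(p['color'][180:330,170:400,::-1],None,fx=3.4,fy=3.4))"
```

```text
7.1 [ 0.55367332 -0.04463486  0.04280476] [ 9.45557221e-01  3.25455898e-01 -2.40276380e-05] F [ 0.   -0.84  0.08] 0.05978771503377367 to start cm [-4.41 -0.12 -4.72]
```

View pics/s3c.png

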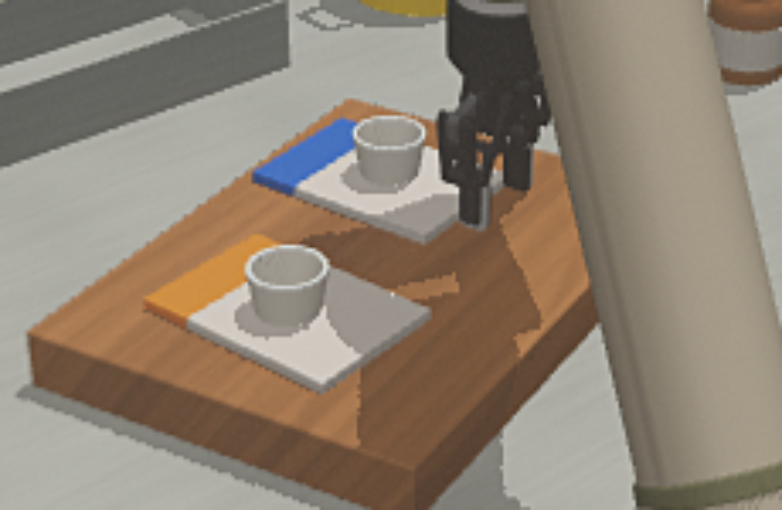

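The board is sliding flat and turning square, and the dish is standing. I keep pushing.

move_arm:
  plan:
    - [0,0,0,0.3,0,0,0.4]
    - [0,0,0,0.6,0,0,0.4]
    - [0,0,0,0.9,0,0,0.4]
    - [0,0,0,1.2,0,0,0.4]
    - [0,0,0,1.5,0,0,0.4]

```text
time_s: 7.65
position: [0.5679, -0.0398, 0.0428]
tool_rot: [[0.946, 0.325, -0.0], [0.325, -0.946, -0.0], [-0.0, 0.0, -1.0]]
ft_force: [-1.0, -0.1, 0.1]
grip_width: 0.0598
gripper_force: 0.5
```

move_arm:
  plan:
    - [0,0,0,0.3,0,0,0.4]
    - [0,0,0,0.6,0,0,0.4]
    - [0,0,0,0.9,0,0,0.4]
    - [0,0,0,1.2,0,0,0.4]
    - [0,0,0,1.5,0,0,0.4]

```text
time_s: 8.15
position: [0.582, -0.0348, 0.0428]
tool_rot: [[0.946, 0.326, -0.0], [0.326, -0.946, 0.0], [-0.0, -0.0, -1.0]]
ft_force: [-2.1, -0.6, 0.3]
grip_width: 0.0599
gripper_force: 0.6
```

move_arm:
  plan:
    - [0,0,0,0.3,0,0,0.4]
    - [0,0,0,0.6,0,0,0.4]
    - [0,0,0,0.9,0,0,0.4]
    - [0,0,0,1.2,0,0,0.4]
    - [0,0,0,1.3,0,0,0.4]

```text
time_s: 8.65
position: [0.5944, -0.0306, 0.0428]
tool_rot: [[0.946, 0.326, 0.0], [0.326, -0.946, 0.0], [0.0, 0.0, -1.0]]
ft_force: [-1.1, -0.2, 0.6]
grip_width: 0.0599
gripper_force: 0.7
```

```bash
cat > m.py <<'E'
from h import *
import sys
E0=np.array([.70475,.1081]);u=np.array([.9457,.325]);v=np.array([-.325,.9457])
p=env.get_image("top")
o=ortho(p,.053).astype(int);b=(o[...,2]>o[...,0]+60)&(o[...,2]>o[...,1]+30)
r=xy(cv2.boxPoints(cv2.minAreaRect(big(b))))-E0
q=np.c_[r@u,r@v]*1000; q=q[np.argsort(q[:,0])]
print("blue corners (past edge, lateral) mm\n",q.round(1))
l=q[:2];print("line",l.mean(0).round(1),"ang",np.degrees(np.arctan((l[1,0]-l[0,0])/(l[1,1]-l[0,1]))).round(2))
print([((ray(p,t["pixel"],.053)[0,:2]-E0)@np.c_[u,v]*1000).round(1) for t in env.tip_of("blue_board_line",p)])
if len(sys.argv)>1: cv2.imwrite("pics/"+sys.argv[1],o[:,:,::-1].astype(np.uint8))
E
python3 d.py; python3 m.py m1.png
```

```text
8.65 [ 0.59440049 -0.03061032  0.04278298] [9.45512819e-01 3.25584852e-01 1.16810052e-04] F [-1.06 -0.17  0.59] 0.05991734368159462 to start cm [-8.72 -0.12 -4.72]
blue corners (past edge, lateral) mm
 [[ -19.2  -28.5]
 [ -19.1 -137.3]
 [  19.8  -28.5]
 [  20.  -137.2]]
line [-19.2 -82.9] ang -0.06
[array([-373.2,  386.3]), array([-20.4, -87.4]), array([-209.2,  467.2])]
```

View pics/m1.png

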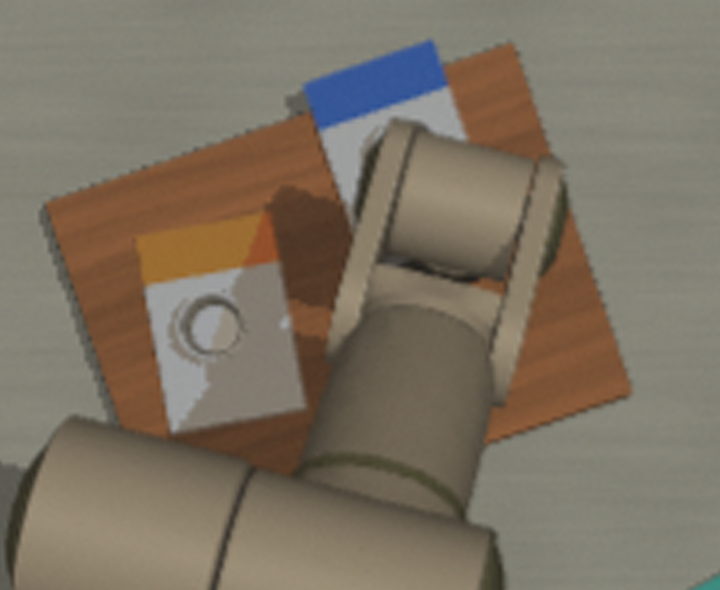

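The board is square, with the line about 19 mm short of the edge. I push a further 16 mm.

move_arm:
  plan:
    - [0,0,0,0.3,0,0,0.4]
    - [0,0,0,0.6,0,0,0.4]
    - [0,0,0,0.9,0,0,0.4]
    - [0,0,0,1.2,0,0,0.4]
    - [0,0,0,1.5,0,0,0.4]

```text
time_s: 9.25
position: [0.6085, -0.0258, 0.0428]
tool_rot: [[0.946, 0.325, -0.0], [0.325, -0.946, -0.0], [-0.0, 0.0, -1.0]]
ft_force: [-1.6, 0.3, -0.6]
grip_width: 0.0597
gripper_force: 0.7
```

move_arm:
  plan:
    - [0,0,0,0.1,0,0,0.4]
    - [0,0,0,0.1,0,0,0.4]
    - [0,0,0,0.1,0,0,0.4]

```text
time_s: 9.55
position: [0.6094, -0.0255, 0.0429]
tool_rot: [[0.946, 0.325, 0.001], [0.325, -0.946, 0.0], [0.001, 0.0, -1.0]]
ft_force: [-0.2, -0.0, 0.3]
grip_width: 0.0597
gripper_force: 0.0
```

```bash
python3 d.py; python3 m.py; python3 - <<'E'
from h import *
# independent: block far edge in the present top picture, and line/edge in the side picture
p=env.get_image("top");print(xy(cv2.boxPoints(block(p))).round(4).tolist())
p=env.get_image("side");cv2.imwrite("pics/s4.png",cv2.resize(p["color"][190:280,210:340,::-1],None,fx=6,fy=6,interpolation=cv2.INTER_CUBIC))
E
```

```text
9.55 [ 0.60941787 -0.02551638  0.04286268] [9.45598232e-01 3.25336307e-01 5.20178844e-04] F [-0.23 -0.02  0.31] 0.059673050246279224 to start cm [-10.3   -0.12  -4.72]
blue corners (past edge, lateral) mm
 [[  -3.   -28.3]
 [  -2.8 -137.4]
 [  36.2  -28.3]
 [  36.3 -137.3]]
line [ -2.9 -82.9] ang -0.1
[array([-370.6,  389.4]), array([-580.9, -183.2]), array([ -7.4, -88.8]), array([-35.8, -80.6])]
[[0.6398, 0.2971], [0.7136, 0.082], [0.5206, 0.0158], [0.4468, 0.231]]
```

View pics/s4.png

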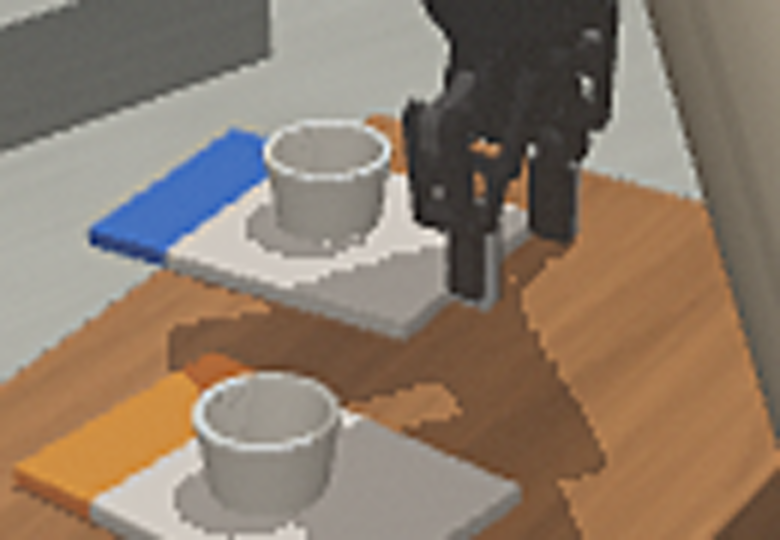

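The dish stands and the blue end overhangs squarely; the line is about 3 mm short. I give it the last 3 mm, then measure before backing off.

move_arm:
  plan:
    - [0,0,0,0.15,0,0,0.4]
    - [0,0,0,0.3,0,0,0.4]
    - [0,0,0,0.3,0,0,0.4]
    - [0,0,0,0.3,0,0,0.4]

```text
time_s: 10.15
position: [0.6122, -0.0245, 0.0428]
tool_rot: [[0.946, 0.325, 0.0], [0.325, -0.946, 0.0], [0.0, 0.0, -1.0]]
ft_force: [-0.1, -0.4, 0.5]
grip_width: 0.0598
gripper_force: 0.1
```

```bash
python3 d.py; python3 m.py|head -4
```

```text
10.15 [ 0.61217828 -0.02449963  0.04283393] [9.45549039e-01 3.25479600e-01 2.11971294e-04] F [-0.08 -0.41  0.52] 0.0597517100088782 to start cm [-10.6   -0.12  -4.72]
blue corners (past edge, lateral) mm
 [[-4.000e-01 -2.830e+01]
 [-1.000e-01 -1.374e+02]
 [ 3.860e+01 -2.830e+01]
```

move_arm:
  plan:
    - [0,0,0,-0.5,0,0,0.4]
    - [0,0,0,-2,0,0,0.4]
    - [0,0,0,-4,0,-1,0.4]
    - [0,0,0,-6,0,-5,0.4]
    - [0,0,0,-6,0,-10,0.4]

```text
time_s: 10.75
position: [0.5523, -0.0443, 0.1423]
tool_rot: [[0.946, 0.324, -0.006], [0.324, -0.946, 0.002], [-0.005, -0.003, -1.0]]
ft_force: [0.7, 0.0, 0.4]
grip_width: 0.06
gripper_force: 0.0
```

move_arm:
  plan:
    - [0,0,0,-3,2,-4,0.4]
    - [0,0,0,-6,5,-8,0.4]
    - [0,0,0,-10,8,-8,0.4]
    - [0,0,0,-14,11,-8,0.4]
    - [0,0,0,-14,11,-8,0.4]

```text
time_s: 11.25
position: [0.4564, -0.1968, 0.2233]
tool_rot: [[0.947, 0.321, 0.0], [0.321, -0.947, -0.001], [-0.0, 0.001, -1.0]]
ft_force: [0.7, 1.0, 1.0]
grip_width: 0.0599
gripper_force: 0.0
```

```bash
python3 m.py m2.png
```

```text
blue corners (past edge, lateral) mm
 [[-4.000e-01 -2.830e+01]
 [-1.000e-01 -1.374e+02]
 [ 3.860e+01 -2.830e+01]
 [ 3.890e+01 -1.373e+02]]
line [ -0.3 -82.9] ang -0.13
[array([-381.8,  392. ]), array([-578.2, -186.1])]
```

View pics/m2.png

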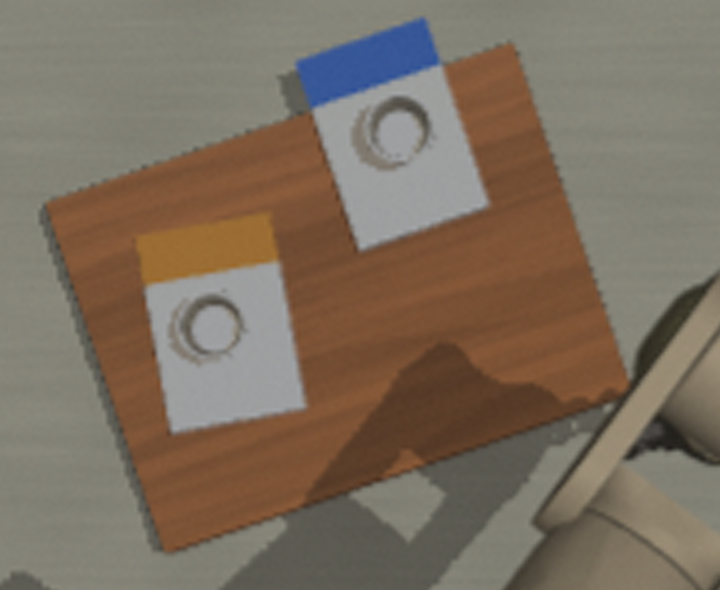

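The picture shows the board square, with the white/blue line over the edge at about (376,87). The dish is standing and the orange board has not moved. I hand the job in.

```bash
python3 -c "
from rig import env
print(env.close_job())"
```

```text
the job is handed in; nothing more can be done
None
```

I pushed the blue board to the far edge and handed the job in. Its blue end hangs out square, with the white/blue line within about 1 mm of the edge, its dish still standing on it, and the orange board and its dish where they were.

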